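# Seat the paste jar in its tray cell and unscrew its cap

## Task

Stand the closed square jar upright in the tray's empty, rubber-lined cell, whose walls keep it from turning. There, unscrew its tight cap counterclockwise, stop turning when the thread lets go, lift the cap straight off and finish still gripping it level, just above the jar's mouth (its lower edge about 2 cm over it), touching nothing else. The jar stays standing in its cell and the collets and the nut stay undisturbed in theirs.

Things in the scene. Friction and masses are not known exactly. Their poses are not given: they have to be found in the camera images.
- jar: Loose white square jar with a blue band, about 0.32 kg. Body 54 x 54 mm, 48 mm high, edges rounded, its lowest 4 mm a foot 48 x 48 mm; above it a threaded neck hidden by the cap. Origin at the centre of its underside, z up, x and y square to its sides. A red bar is on its +x side, a green bar on its +y side.
- cap: Black ribbed round screw cap, 52 mm in diameter, 22 mm high, 70 g, screwed tight on the loose jar; grip it across its diameter, the jar can be carried by it. Origin at the centre of its lower rim, z up, x towards the red dot on its top. Closed: origin 53 to 54 mm above the jar's origin, x along the jar's x (red dot over the red bar), where a stop prevents tightening further.
- cap_mark (a point): Point on the cap by the red dot: 25 mm from its axis along its x, 20 mm above its lower rim. Unscrewing, it goes from over the jar's red bar towards the green bar (counterclockwise from above). The thread lets go at about 65 degrees (1.13 rad) from closed; from there the cap lifts straight off. Turning past 120 degrees before lifting is a fault; a stop is at about 145.
- jar_mouth (a point): Top of the opened jar's mouth (its black sprung seal disc, fully risen): on the jar's axis, 75 mm above the jar's origin. The seal presses the closed cap up against its thread with about 17 N, and still lifts a freed cap by 1 mm or so; turning it takes roughly 0.25 N m; the cap rises about 2 mm over the second half of its turn.
- tray: Plywood tray screwed fast to the bench, 142 x 142 x 45 mm high, with 2 x 2 square cells 62 mm wide; walls and divider 6 mm thick, floor 6 mm thick. Cell centres lie 34 mm from the tray's centre along its x and along its y. Origin at the centre of its underside, x and y square to the walls.
- pad: Black rubber pad, 58 x 58 x 2 mm, fixed on the floor of the one empty cell, at the cell's centre. Origin at the centre of its underside, 6 mm above the bench; axes parallel to the tray's. The seated jar stands on it, 4 mm clear of the walls on each side, and can turn there at most about 0.2 rad either way before the walls hold it.
- collet_a: Loose steel spring collet standing in another tray cell, 26 mm in diameter, 34 mm high; leave it alone. Origin at the centre of its underside.
- collet_b: Second steel spring collet like the first, in another cell; leave it alone.
- nut: Loose steel collet nut with dark slots, 43 x 46 x 20 mm, in the remaining tray cell; leave it alone. Origin at the centre of its underside.
Not all that is in view belongs to the job. What is shaped like the jar but orange or pink is not meant. Of the things that look like the tray, the larger one is meant.

How it is judged:
On the way, in this order (a step that is already met when the one before it is completed fails the run):
1. the jar stands upright on the pad in its cell, its cap still screwed shut (horizontal distance between jar and pad below 0.009 m and z of jar in the frame of pad below 0.007 m and angle between jar's own z axis and vertical below 0.1 rad and x of cap_mark in the frame of jar above 0.019 m and z of cap in the frame of jar below 0.06 m), for 0.2 s.
2. with the jar seated in the cell, the cap is turned counterclockwise to the end of its thread (horizontal distance between jar and pad below 0.009 m and z of jar in the frame of pad below 0.007 m and angle between jar's own z axis and vertical below 0.1 rad and x of cap_mark in the frame of jar below 0.0145 m and y of cap_mark in the frame of jar above 0.01 m and z of cap in the frame of jar below 0.064 m), for 0.05 s.
At the end, for the whole second after the job is handed in: For the last second the jar stands upright on its pad (centres within 9 mm, tilt under 0.1 rad) and the fingers grip the cap (over 2 N), still, level within 0.2 rad, its rim 3 to 45 mm above the mouth, within 20 mm of its axis; cap and robot touch neither jar nor tray (horizontal distance between jar and pad below 0.009 m and z of jar in the frame of pad below 0.007 m and angle between jar's own z axis and vertical below 0.1 rad and contact force between cap and the fingers above 2 N and contact force between cap and jar below 0.1 N and contact force between cap and tray below 0.1 N and contact force between each of jar, tray and the arm below 0.3 N and contact force between each of jar, tray and the fingers below 0.3 N and z of cap in the frame of jar_mouth between 0.003 and 0.045 m and horizontal distance between cap and jar_mouth below 0.02 m and angle between cap's own z axis and vertical below 0.2 rad and linear speed of each of cap, jar below 0.02 m/s); the arm keeps its last pose, push and grip.
It fails at once if the cap is turned more than about 125 degrees before it is lifted (x of cap_mark in the frame of jar below -0.0145 m and z of cap in the frame of jar below 0.064 m).
It fails at once if the jar is tipped over (angle between jar's own z axis and vertical above 0.6 rad).
It fails at once if a collet or the nut is knocked over or taken out of its cell (angle between any of collet_a, collet_b, nut's own z axis and vertical above 0.5 rad or distance of any of collet_a, collet_b, nut from where it was at the start of the episode above 0.035 m).
It also fails if it takes over 48 s, if anything falls off the work surface, if the arm or the gripper's body presses on something with over 40 N, if the wrist force passes 120 N, or if a joint passes its speed limit or range.

## Robot

A 7-joint arm with a two-finger parallel gripper is mounted at the origin on a cart in front of the work surface, level with it; the furniture and walls round the work are solid. World frame = base frame: x ahead of the robot, y to its left, z up, the work surface at z = 0. Lengths are in m, angles in rad, forces in N, time in s.
With the tool pointing down it reaches from about 0.425 to 0.825 m from the base axis. Payload 3.6 kg.
Tool frame: the origin (TCP) lies midway between the tips of the shut fingers; the grasp point (between the pads) lies 19 mm behind it; z points along the fingers, y is the line along which they close (so a half turn about z gives the same grasp; the last joint's range is limited). The gripper opens to 93 mm and grips with 3 to 60 N. Pads are 15 mm wide; open, the fingers measure 128 mm over their backs; the gripper's body (75 mm by 188 mm) begins 65 mm behind the grasp point.
Start: joints at [1.254, 0.615, -0.013, 1.423, 0.008, 1.103, -0.04], TCP at [0.186, -0.623, 0.219] pointing down, gripper open.
Joint ranges: [-3.12, 3.12], [-0.3, 2.06], [-1.34, 1.32], [0.26, 2.42], [-1.36, 4.5], [0.01, 1.98], [-2.84, 2.84]. Speed limits (rad/s): [2.79, 2.79, 3.14, 3.14, 3.14, 3.14, 3.14].

## Interface

Orientations are given as a unit quaternion [x, y, z, w].
In Python, from rig import manip gives the robot as it stands.
- The arm moves only by the tool arm_command, never from a script. Its argument "deltas" is a list of rows, each an object with "dr": the turn, a rotation vector about the world's x, y, z in degrees, a list of three; "offset": the shift along the world's x, y, z in cm, a list of three; "grip": the finger opening in cm, from 0 to 9.3. In form: [{"dr": [rx, ry, rz], "offset": [tx, ty, tz], "grip": grip}, ...]. A call has 1 to 12 rows; each row is the pose to reach, as a shift and turn from the pose commanded when the call began; what a row does not reach only later rows make up. A row lasts 1/8 s, in which the tool goes at most 62.5 mm and 10.7 degrees, less where a joint would pass 70% of its speed; a pose out of reach is approached as far as the arm can. A call with a gripper value outside its range is refused whole. The fingers move at their own pace and stop on an object; the grip force is fixed at half the most. Time passes only in rows, so rows that repeat a pose let the fingers close. It gives the time, the measured TCP pose, the force, the opening and the grip force at its end, in the units of the state.
- manip.get_state(): the state, without advancing time (a new reading comes with each control period).
- manip.snapshot(name): name is "side" or "top" or "wrist"; returns a dict with "image" (480x640x3 uint8, red, green, blue), "K" (3x3 intrinsics, pixels), "position" and "orientation" of the camera in the world. Camera axes: x right, y up, looking along -z (the intrinsics and any distortion apply to the point x, -y, -z); pixel columns grow to the right and rows downward; lengths in m; the calibration is good to about 2 mm. The wrist camera is an equidistant fisheye: a pixel r from the principal point sees the ray r / f radians off the axis. A picture is of the moment at which its call begins. There is no depth.
- manip.job_done(): hands the job in; it is judged then, once.
Trained networks look in the newest picture that a camera, given by its name, has taken for a name from the list of things; names that differ only in an ending like _2 or _b are one class to them, and where a whole thing is asked for, a point or a joint stands for the part that bears it (a point fixed in the world has none). Each returns a list of dicts, best first, with "score" (0 to 1); they miss things now and then, are a little off and sometimes report something else, mostly with a low value. They report only what shows in the picture. A call takes as long as a camera call. They do not tell look-alikes from the thing itself.
- manip.search_frame(camera, label): "xyz" ([x, y, z] in m, in world coordinates, good to about 4 mm: the middle of the surface that is visible of it).
- manip.masks_of(camera, label): "mask" (480x640 bool, what is visible of it).
- manip.place_of(camera, label): "xyz" ([x, y, z] in m, in world coordinates, good to about 4 mm: a listed point, or the origin of a listed thing).
The state is a dict: "t": time; "joint_pos": joint angles; "dq": joint speeds; "effort": joint torques, N m; "eef_pos": TCP position; "ee_rot": TCP orientation; "ft_force": force on the tool from outside, world axes, zero at the start; "ft_torque": the same for the moment, N m; "grip_width": finger opening in m; "grip_force": force on a finger pad.
Only numpy, scipy, OpenCV 4.12 (cv2) and the standard library are available. Lean on these libraries where they do the work, as an engineer would, in place of code of your own. Each camera call takes 0.05 s, during which the arm holds its last target. There are 200 camera calls.

## Working session

There is one attempt and no reset: what is moved stays moved. The work goes in short steps, Python scripts to look and compute and a tool call to move; the robot and the scene stay as the last step left them, time stands still between calls to the robot, and variables do not carry over. Pictures are saved under pics/ and viewed, at most 10 in all, crops included, and the job is handed in when it is done.

Besides the shell and the picture viewer there is one more tool, called after "Call:" as name(argument=value, ...) on one line, values as JSON. arm_command: Moves the arm, as the interface text tells. Its arguments: {"type":"object","properties":{"deltas":{"type":"array"}},"required":["deltas"]}

```bash
mkdir -p pics; cat > h.py <<'E'
import numpy as np, cv2
from scipy.spatial.transform import Rotation as R
from rig import manip
def snap(c,name=None):
    s=manip.snapshot(c)
    if name: cv2.imwrite('pics/'+name,cv2.cvtColor(s['image'],cv2.COLOR_RGB2BGR))
    return s
def ray(s,u,v):  # pinhole
    K=np.array(s['K']); d=np.array([(u-K[0,2])/K[0,0],-(v-K[1,2])/K[1,1],-1])
    return np.array(s['position']), R.from_quat(s['orientation']).apply(d)
def at(s,u,v,z):
    p,d=ray(s,u,v); return p+d*(z-p[2])/d[2]
def proj(s,P):
    K=np.array(s['K']); q=R.from_quat(s['orientation']).inv().apply(np.array(P)-s['position'])
    return K[0,0]*q[0]/-q[2]+K[0,2], K[1,1]*-q[1]/-q[2]+K[1,2]
E
python3 - <<'E'
from h import *
for c in ['top','side']:
    s=snap(c,c+'1.png'); print(c,np.round(s['position'],3),np.round(s['orientation'],3),s['K'])
    for l in ['jar','cap','cap_mark','tray','pad','collet_a','nut']:
        for r in manip.place_of(c,l)[:4]: print(l,round(r['score'],2),np.round(r['xyz'],3),np.round(proj(s,r['xyz'])))
print({k:np.round(v,3) for k,v in manip.get_state().items()})
E
```

```text
top [0.461 0.063 1.262] [-0.029  0.017  0.714 -0.7  ] [[610.79293877   0.         334.78150794]
 [  0.         610.79293877 239.83305053]
 [  0.           0.           1.        ]]
jar 0.82 [0.596 0.398 0.002] [183. 218.]
jar 0.72 [ 0.562  0.238 -0.   ] [260. 233.]
jar 0.58 [ 0.461  0.213 -0.001] [273. 281.]
cap 0.61 [0.563 0.241 0.052] [255. 230.]
cap_mark 0.59 [0.565 0.218 0.074] [265. 228.]
tray 0.92 [0.522 0.044 0.   ] [354. 250.]
tray 0.87 [ 0.538 -0.154 -0.002] [450. 240.]
pad 0.56 [ 0.496 -0.184  0.006] [466. 260.]
pad 0.21 [ 0.564 -0.198  0.005] [471. 227.]
collet_a 0.71 [ 0.562 -0.195  0.005] [470. 228.]
collet_a 0.64 [ 0.574 -0.128  0.005] [437. 223.]
nut 0.86 [ 0.511 -0.118  0.004] [433. 253.]
side [ 0.472 -0.977  0.746] [ 0.482 -0.026 -0.025  0.876] [[523.83427274   0.         320.99358408]
 [  0.         523.83427274 238.35405383]
 [  0.           0.           1.        ]]
jar 0.96 [ 0.464  0.215 -0.007] [281. 238.]
jar 0.92 [0.566 0.237 0.005] [319. 229.]
jar 0.76 [0.598 0.402 0.001] [326. 202.]
jar 0.7 [0.564 0.217 0.07 ] [319. 212.]
cap 0.78 [0.562 0.242 0.053] [318. 
[... 207 characters left out ...]
 0.006] [300. 338.]
collet_a 0.58 [ 0.578 -0.13   0.008] [336. 318.]
collet_a 0.44 [ 0.565 -0.196  0.005] [332. 341.]
nut 0.68 [ 0.509 -0.119  0.008] [303. 315.]
{'t': np.float64(0.8), 'joint_pos': array([ 1.255,  0.615, -0.013,  1.423,  0.008,  1.103, -0.04 ]), 'dq': array([ 0.001, -0.001,  0.001,  0.   ,  0.   ,  0.001, -0.001]), 'effort': array([-0.0000e+00, -4.5877e+01,  2.0900e-01, -1.6602e+01, -6.1000e-02,
        1.3000e-02,  0.0000e+00]), 'eef_pos': array([ 0.186, -0.623,  0.219]), 'ee_rot': array([ 0.99 ,  0.144,  0.   , -0.   ]), 'ft_force': array([ 0.716,  0.461, -0.042]), 'ft_torque': array([ 0.013,  0.032, -0.049]), 'grip_force': np.float64(0.0), 'grip_width': np.float64(0.093)}
```

```bash
python3 - <<'E'
import cv2,numpy as np
a=cv2.imread('pics/top1.png')[150:330,150:510]; b=cv2.imread('pics/side1.png')[170:370,200:440]
a=cv2.resize(a,None,fx=2.2,fy=2.2,interpolation=cv2.INTER_CUBIC)
cv2.imwrite('pics/c1.png',a)
cv2.imwrite('pics/c2.png',cv2.resize(b,None,fx=3,fy=3,interpolation=cv2.INTER_CUBIC))
E
```

```text
(no output)
```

View pics/c1.png

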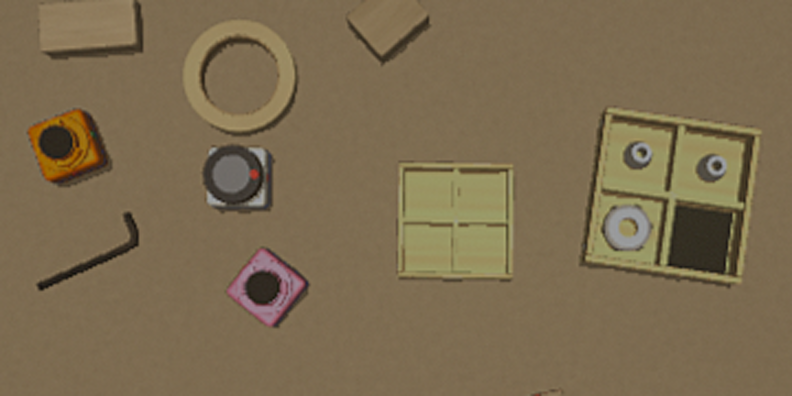

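View pics/c2.png

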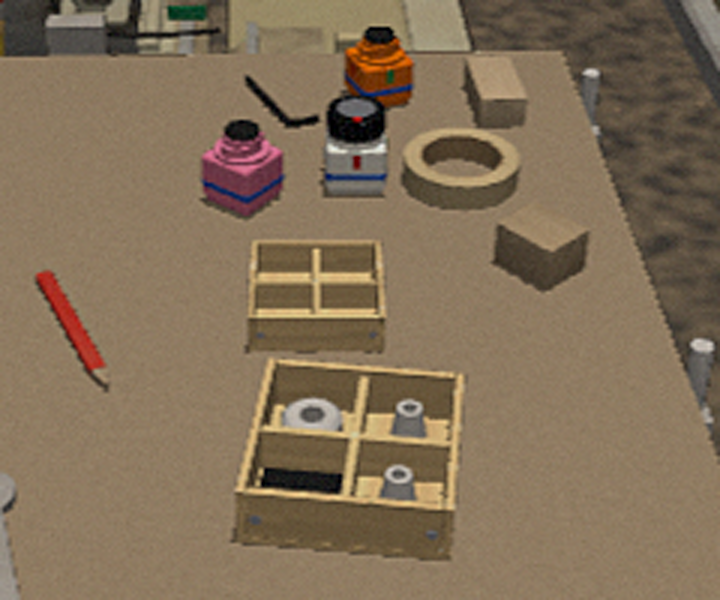

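```bash
python3 - <<'E'
from h import *
s=snap('top'); im=s['image']; 
def pick(l,uv):
    ms=[m for m in manip.masks_of('top',l) if m['mask'][uv[1]-6:uv[1]+6,uv[0]-6:uv[0]+6].any()]
    print(l,len(ms),[(round(m['score'],2),m['mask'].sum()) for m in ms]); return ms[0]['mask'].astype(np.uint8)
def rect(m,z,n):
    r=cv2.minAreaRect(cv2.findNonZero(m)); P=np.array([at(s,*p,z) for p in cv2.boxPoints(r)])
    e=P[1]-P[0]; print(n,'c',P.mean(0).round(4),'sides',np.linalg.norm(P[1]-P[0]).round(4),np.linalg.norm(P[2]-P[1]).round(4),'yaw mod90',np.degrees(np.arctan2(e[1],e[0]))%90)
t=pick('tray',(450,240)); rect(t,.045,'tray')
u=im.astype(int)
# pad dark region
p=np.zeros(im.shape[:2],np.uint8); p[240:278,445:495]=(u[240:278,445:495].max(2)<55); rect(p,.008,'pad(dark)')
j=pick('jar',(260,233)); rect(j,.048,'jar')
w=np.zeros_like(p); sub=u[210:250,235:280]; w[210:250,235:280]=(sub.min(2)>95)&(sub.max(2)-sub.min(2)<45); 
rect(w,.048,'white')
c=pick('cap',(255,230)); (cc,r)=cv2.minEnclosingCircle(cv2.findNonZero(c)); print('cap c top',at(s,*cc,.068),r)
red=np.zeros_like(p); red[210:250,235:280]=(sub[...,0]-sub[...,1]>50); m=cv2.moments(red,True); rp=at(s,m['m10']/m['m00'],m['m01']/m['m00'],.075); print('red',rp)
disc=cv2.moments(np.uint8(c),True); print('cap centroid',at(s,disc['m10']/disc['m00'],disc['m01']/disc['m00'],.068))
E
```

```text
tray 0 []Traceback (most recent call last):
  File "<stdin>", line 9, in <module>
  File "<stdin>", line 5, in pick
IndexError: list index out of range
```

```bash
cat > m.py <<'E'
from h import *
import sys
s=None
def pick(cam,l,uv):
    global s
    for _ in range(4):
        s=snap(cam)
        ms=[m for m in manip.masks_of(cam,l) if m['mask'][uv[1]-8:uv[1]+8,uv[0]-8:uv[0]+8].any()]
        if ms: print(l,[(round(m['score'],2),m['mask'].sum()) for m in ms]); return ms[0]['mask'].astype(np.uint8)
    print('miss',l)
def rect(m,z,n):
    r=cv2.minAreaRect(cv2.findNonZero(m)); P=np.array([at(s,*p,z) for p in cv2.boxPoints(r)])
    e=P[1]-P[0]; print(n,'c',P.mean(0).round(4),'sides',np.linalg.norm(P[1]-P[0]).round(4),np.linalg.norm(P[2]-P[1]).round(4),'yaw mod90',np.degrees(np.arctan2(e[1],e[0]))%90)
E
python3 - <<'E'
import m; from m import *
t=pick('top','tray',(450,240)); 
if t is not None: rect(t,.045,'tray')
im=m.s['image']; u=im.astype(int)
p=np.zeros(im.shape[:2],np.uint8); p[240:278,445:495]=(u[240:278,445:495].max(2)<55); rect(p,.008,'pad(dark)')
j=pick('top','jar',(260,233)); 
if j is not None: rect(j,.048,'jar')
w=np.zeros_like(p); sub=u[210:250,235:280]; w[210:250,235:280]=(sub.min(2)>95)&(sub.max(2)-sub.min(2)<45); 
rect(w,.048,'white')
c=pick('top','cap',(255,230)); cc,r=cv2.minEnclosingCircle(cv2.findNonZero(c)); print('cap circ',at(m.s,*cc,.068),r)
red=np.zeros_like(p); red[210:250,235:280]=(sub[...,0]-sub[...,1]>50); q=cv2.moments(red,True); print('red',at(m.s,q['m10']/q['m00'],q['m01']/q['m00'],.075))
d=cv2.moments(c,True); print('cap centroid',at(m.s,d['m10']/d['m00'],d['m01']/d['m00'],.068))
E
```

```text
tray [(0.91, np.int64(4041))]
tray c [ 0.5385 -0.1547  0.045 ] sides 0.1462 0.1473 yaw mod90 80.82107277958707
pad(dark) c [ 0.5059 -0.1939  0.008 ] sides 0.0713 0.0622 yaw mod90 80.41948947503388
jar [(0.65, np.int64(117))]
jar c [0.5614 0.2372 0.048 ] sides 0.0542 0.0521 yaw mod90 88.76911115853443
white c [0.5634 0.2382 0.048 ] sides 0.0522 0.0521 yaw mod90 88.7674162599727
cap [(0.86, np.int64(593))]
cap circ [0.56512978 0.23862236 0.068     ] 14.01362419128418
red [0.56337744 0.21806878 0.075     ]
cap centroid [0.56446612 0.23857615 0.068     ]
```

Call:
arm_command(deltas=[{"dr": [0,0,-2],"offset": [3,4,0.5],"grip": 9.3},{"dr": [0,0,-4],"offset": [6,8.5,1],"grip": 9.3},{"dr": [0,0,-8],"offset": [9.5,13,1.5],"grip": 9.3},{"dr": [0,0,-12],"offset": [13,18,2],"grip": 9.3},{"dr": [0,0,-16],"offset": [16,22.5,2.5],"grip": 9.3},{"dr": [0,0,-18],"offset": [19,27,3],"grip": 9.3},{"dr": [0,0,-18],"offset": [22.5,31.5,3],"grip": 9.3},{"dr": [0,0,-18],"offset": [25.5,36,3],"grip": 9.3},{"dr": [0,0,-18],"offset": [28.5,40,3],"grip": 9.3},{"dr": [0,0,-18],"offset": [31.5,44,3],"grip": 9.3},{"dr": [0,0,-18],"offset": [31.5,44,3],"grip": 9.3},{"dr": [0,0,-18],"offset": [31.5,44,3],"grip": 9.3}])

```text
t: 2.8
eef_pos: [0.5003, -0.1836, 0.2486]
ee_rot: [1.0, -0.012, -0.0, 0.0]
ft_force: [-0.2, -0.3, 0.3]
grip_width: 0.0932
grip_force: 0.0
```

```bash
cat >> h.py <<'E'
def fray(s,u,v):
    K=np.array(s['K']); x=(u-K[0,2])/K[0,0]; y=(v-K[1,2])/K[1,1]; r=np.hypot(x,y)
    d=np.array([np.sin(r)*x/r,-np.sin(r)*y/r,-np.cos(r)])
    return np.array(s['position']), R.from_quat(s['orientation']).apply(d)
def fat(s,u,v,z):
    p,d=fray(s,u,v); return p+d*(z-p[2])/d[2]
def fproj(s,P):
    K=np.array(s['K']); q=R.from_quat(s['orientation']).inv().apply(np.array(P)-s['position'])
    x,y,z=q[0],-q[1],-q[2]; h=np.hypot(x,y); r=np.arctan2(h,z); return K[0,0]*r*x/h+K[0,2],K[1,1]*r*y/h+K[1,2]
E
python3 - <<'E'
from h import *
s=snap('wrist','w1.png'); print(s['position'],s['orientation'],s['K'])
import pickle; pickle.dump(s,open('w1.pkl','wb'))
for l in ['tray','pad','collet_a','nut']:
    for r in manip.place_of('wrist',l)[:3]: print(l,round(r['score'],2),np.round(r['xyz'],4),np.round(fproj(s,r['xyz'])))
E
```

```text
[ 0.57828765 -0.18567918  0.41478303] [ 0.09749459 -0.09919256  0.70861437 -0.69175235] [[371.64829954   0.         314.49550413]
 [  0.         371.64829954 247.81012538]
 [  0.           0.           1.        ]]
tray 0.88 [ 0.5404 -0.1555  0.001 ] [288. 179.]
tray 0.78 [5.214e-01 4.110e-02 4.000e-04] [130. 204.]
pad 0.66 [ 0.5033 -0.1793  0.0094] [310. 212.]
collet_a 0.76 [ 0.5623 -0.1986  0.0037] [326. 158.]
collet_a 0.28 [ 0.5042 -0.1829  0.0088] [313. 211.]
nut 0.62 [ 0.5083 -0.1185  0.0029] [256. 208.]
```

View pics/w1.png

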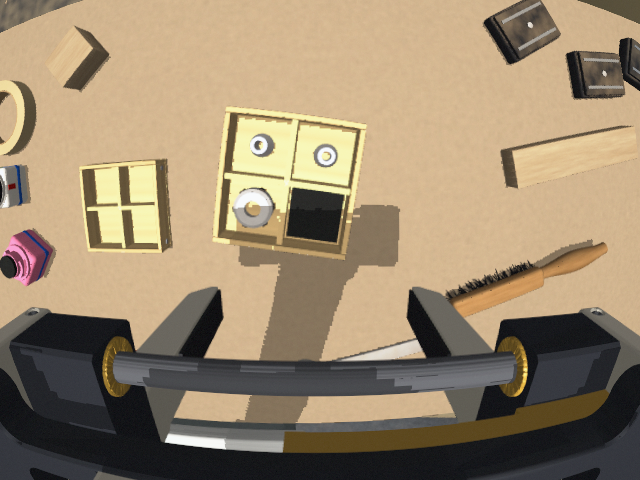

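```bash
python3 - <<'E'
from h import *
import pickle; s=pickle.load(open('w1.pkl','rb'))
P=np.array([fat(s,*p,.045) for p in [(227,107),(366,125),(345,257),(213,242)]]); print(P.round(4),P.mean(0))
for i in range(4):
    e=P[(i+1)%4]-P[i]; print(np.linalg.norm(e).round(4),np.degrees(np.arctan2(e[1],e[0]))%90)
im=s['image'].astype(int); m=np.zeros((480,640),np.uint8); m[185:245,282:348]=im[185:245,282:348].max(2)<60
r=cv2.minAreaRect(cv2.findNonZero(m)); Q=np.array([fat(s,*p,.008) for p in cv2.boxPoints(r)]); print('pad',Q.mean(0),[np.linalg.norm(Q[i]-Q[i-1]).round(4) for i in range(4)])
print(np.degrees(np.arctan2(*(Q[1]-Q[0])[[1,0]]))%90)
E
```

```text
[[ 0.62   -0.1001  0.045 ]
 [ 0.5968 -0.2372  0.045 ]
 [ 0.4616 -0.2151  0.045 ]
 [ 0.4813 -0.0764  0.045 ]] [ 0.53993402 -0.1572017   0.045     ]
0.1391 80.4309100204598
0.137 80.73329647614983
0.1401 81.89859523805328
0.1406 80.33499504785352
pad [ 0.49982822 -0.18424562  0.008     ] [np.float64(0.0577), np.float64(0.0548), np.float64(0.056), np.float64(0.0551)]
80.16508125832551
```

Call:
arm_command(deltas=[{"dr": [0,0,0],"offset": [0.7,4,0],"grip": 9.3},{"dr": [0,0,0],"offset": [1.4,8.5,0],"grip": 9.3},{"dr": [0,0,0],"offset": [2,13,0],"grip": 9.3},{"dr": [0,0,0],"offset": [2.7,18,-0.5],"grip": 9.3},{"dr": [0,0,0],"offset": [3.4,23,-1],"grip": 9.3},{"dr": [0,0,0],"offset": [4,28,-1.5],"grip": 9.3},{"dr": [0,0,0],"offset": [4.8,33,-2],"grip": 9.3},{"dr": [0,0,0],"offset": [5.6,38,-2.5],"grip": 9.3},{"dr": [0,0,0],"offset": [6.3,42.2,-3],"grip": 9.3},{"dr": [0,0,0],"offset": [6.3,42.2,-3],"grip": 9.3},{"dr": [0,0,0],"offset": [6.3,42.2,-3],"grip": 9.3}])

```text
t: 4.42
eef_pos: [0.5641, 0.2374, 0.2185]
ee_rot: [1.0, -0.013, -0.0, 0.001]
ft_force: [-0.3, -0.3, 1.1]
grip_width: 0.0929
grip_force: 0.0
```

```bash
python3 - <<'E'
from h import *
s=snap('wrist','w2.png')
for l in ['cap','cap_mark','jar']:
    for r in manip.place_of('wrist',l)[:3]: print(l,round(r['score'],2),np.round(r['xyz'],4),np.round(fproj(s,r['xyz'])))
import pickle; pickle.dump(s,open('w2.pkl','wb'))
c=fproj(s,[.564,.239,.07]); x,y=int(c[0]),int(c[1]); print(x,y)
im=cv2.imread('pics/w2.png')[max(0,y-90):y+90,x-120:x+120]; cv2.imwrite('pics/w2c.png',cv2.resize(im,None,fx=3,fy=3,interpolation=cv2.INTER_CUBIC))
st=manip.get_state(); print(st['t'],st['eef_pos'],st['ee_rot'],st['joint_pos'])
E
```

```text
cap 0.71 [0.5631 0.2397 0.0521] [311. 231.]
cap_mark 0.62 [0.5598 0.2167 0.073 ] [338. 240.]
jar 0.77 [ 0.5963  0.399  -0.    ] [166. 195.]
311 234
4.625 [0.56423241 0.23720069 0.21899821] [ 9.99907112e-01 -1.36229047e-02  2.95691914e-04  3.11995000e-04] [-0.3776973   0.55514653 -0.09277277  1.53883474  0.05727042  1.05000357
 -2.08315089]
```

View pics/w2c.png

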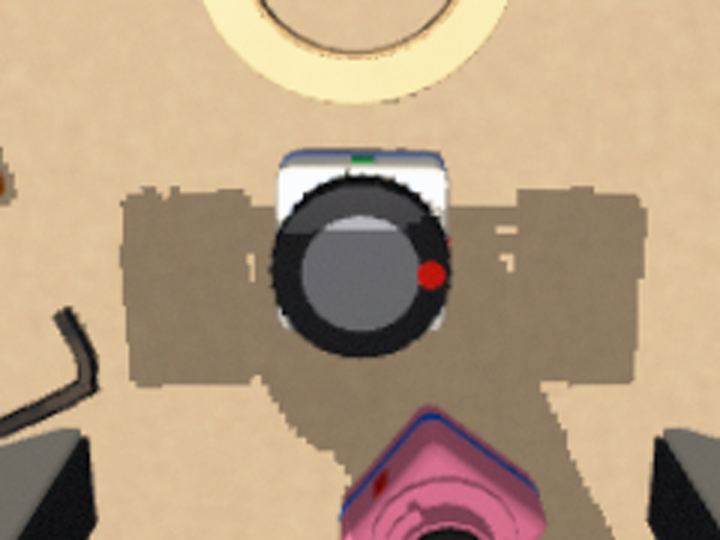

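Call:
arm_command(deltas=[{"dr": [0,0,0],"offset": [0,0.1,-3],"grip": 9.3},{"dr": [0,0,0],"offset": [0,0.1,-7],"grip": 9.3},{"dr": [0,0,0],"offset": [0,0.1,-11],"grip": 9.3},{"dr": [0,0,0],"offset": [0,0.1,-14],"grip": 9.3},{"dr": [0,0,0],"offset": [0,0.1,-16],"grip": 9.3},{"dr": [0,0,0],"offset": [0,0.1,-16.5],"grip": 9.3},{"dr": [0,0,0],"offset": [0,0.1,-16.5],"grip": 9.3},{"dr": [0,0,0],"offset": [0,0.1,-16.5],"grip": 9.3}])

```text
t: 5.62
eef_pos: [0.5647, 0.2403, 0.0549]
ee_rot: [1.0, -0.012, 0.001, -0.001]
ft_force: [0.0, 0.6, 0.1]
grip_width: 0.0929
grip_force: 0.0
```

Call:
arm_command(deltas=[{"dr": [0,0,0],"offset": [0,0,0],"grip": 6},{"dr": [0,0,0],"offset": [0,0,0],"grip": 4.5},{"dr": [0,0,0],"offset": [0,0,0],"grip": 4},{"dr": [0,0,0],"offset": [0,0,0],"grip": 4},{"dr": [0,0,0],"offset": [0,0,0],"grip": 4},{"dr": [0,0,0],"offset": [0,0,0],"grip": 4},{"dr": [0,0,0],"offset": [0,0,0],"grip": 4},{"dr": [0,0,0],"offset": [0,0,0],"grip": 4}])

```text
t: 6.62
eef_pos: [0.5638, 0.2403, 0.0536]
ee_rot: [1.0, -0.012, 0.0, -0.0]
ft_force: [-0.2, 1.1, 0.3]
grip_width: 0.051
grip_force: 30.0
```

Call:
arm_command(deltas=[{"dr": [0,0,0],"offset": [0,0,2],"grip": 4},{"dr": [0,0,0],"offset": [0,0,5],"grip": 4},{"dr": [0,0,0],"offset": [0,0,8],"grip": 4},{"dr": [0,0,0],"offset": [0,0,11],"grip": 4},{"dr": [0,0,0],"offset": [0,0,12],"grip": 4},{"dr": [0,0,0],"offset": [0,0,12],"grip": 4}])

```text
t: 7.38
eef_pos: [0.5633, 0.2398, 0.1731]
ee_rot: [1.0, -0.012, -0.0, 0.0]
ft_force: [0.2, 0.3, -5.5]
grip_width: 0.0507
grip_force: 30.0
```

Call:
arm_command(deltas=[{"dr": [0,0,0],"offset": [-0.3,-2,0],"grip": 4},{"dr": [0,0,-1],"offset": [-0.9,-6,0],"grip": 4},{"dr": [0,0,-2],"offset": [-1.6,-10.5,0],"grip": 4},{"dr": [0,0,-3],"offset": [-2.3,-15,0],"grip": 4},{"dr": [0,0,-4],"offset": [-3,-20,0],"grip": 4},{"dr": [0,0,-5],"offset": [-3.8,-25,0],"grip": 4},{"dr": [0,0,-6],"offset": [-4.6,-30,0],"grip": 4},{"dr": [0,0,-7],"offset": [-5.3,-35,0],"grip": 4},{"dr": [0,0,-8],"offset": [-6,-39,0],"grip": 4},{"dr": [0,0,-8],"offset": [-6.3,-41.4,0],"grip": 4},{"dr": [0,0,-8],"offset": [-6.45,-42.4,0],"grip": 4},{"dr": [0,0,-8],"offset": [-6.45,-42.4,0],"grip": 4}])

```text
t: 8.88
eef_pos: [0.4982, -0.1843, 0.173]
ee_rot: [0.997, -0.083, -0.001, -0.0]
ft_force: [-1.0, 0.2, -3.7]
grip_width: 0.051
grip_force: 30.0
```

```bash
python3 - <<'E'
from h import *
st=manip.get_state(); print(st['t'],st['eef_pos'],R.from_quat(st['ee_rot']).apply([0,1,0]),st['joint_pos'],st['grip_width'],st['grip_force'])
out=[]
for c in ['top','side']:
    s=snap(c); P=st['eef_pos'] ; x,y=map(int,proj(s,[P[0],P[1],.1 if c=='side' else .05])); 
    cr=s['image'][y-65:y+65,x-65:x+65]; out.append(cv2.resize(cr,(400,400),interpolation=cv2.INTER_CUBIC))
cv2.imwrite('pics/h1.png',np.hstack(out)[...,::-1])
E
```

```text
8.875 [ 0.49819168 -0.18431008  0.1729786 ] [-1.64700953e-01 -9.86343510e-01 -2.76752047e-04] [ 0.34532778  0.48512793 -0.04737579  1.82473523  0.02977356  0.83419236
 -1.45288297] 0.050994088997532584 29.99774219468236
```

View pics/h1.png

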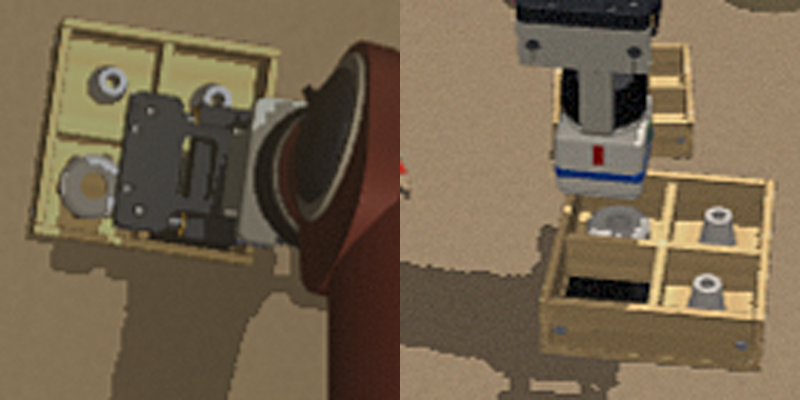

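Call:
arm_command(deltas=[{"dr": [0,0,0],"offset": [0.1,0,-2],"grip": 4},{"dr": [0,0,0],"offset": [0.1,0,-4],"grip": 4},{"dr": [0,0,0],"offset": [0.1,0,-6],"grip": 4},{"dr": [0,0,0],"offset": [0.1,0,-7],"grip": 4},{"dr": [0,0,0],"offset": [0.1,0,-7.8],"grip": 4},{"dr": [0,0,0],"offset": [0.1,0,-8.6],"grip": 4},{"dr": [0,0,0],"offset": [0.1,0,-9.4],"grip": 4},{"dr": [0,0,0],"offset": [0.1,0,-9.4],"grip": 4}])

```text
t: 9.98
eef_pos: [0.4998, -0.1837, 0.0791]
ee_rot: [0.997, -0.082, -0.001, -0.0]
ft_force: [-0.3, 0.1, -4.4]
grip_width: 0.0502
grip_force: 30.0
```

No wall contact. Lower the rest.

Call:
arm_command(deltas=[{"dr": [0,0,0],"offset": [0,0,-0.5],"grip": 4},{"dr": [0,0,0],"offset": [0,0,-1.0],"grip": 4},{"dr": [0,0,0],"offset": [0,0,-1.4],"grip": 4},{"dr": [0,0,0],"offset": [0,0,-1.7],"grip": 4},{"dr": [0,0,0],"offset": [0,0,-1.8],"grip": 4},{"dr": [0,0,0],"offset": [0,0,-1.8],"grip": 4},{"dr": [0,0,0],"offset": [0,0,-1.8],"grip": 4}])

```text
t: 10.85
eef_pos: [0.5002, -0.1838, 0.0618]
ee_rot: [0.997, -0.082, -0.0, -0.0]
ft_force: [-1.2, 1.2, -2.5]
grip_width: 0.0506
grip_force: 30.0
```

Call:
arm_command(deltas=[{"dr": [0,0,0],"offset": [0,0,-0.1],"grip": 4},{"dr": [0,0,0],"offset": [0,0,-0.1],"grip": 4},{"dr": [0,0,0],"offset": [0,0,-0.1],"grip": 4},{"dr": [0,0,0],"offset": [0,0,-0.1],"grip": 4}])

```text
t: 11.35
eef_pos: [0.5002, -0.1838, 0.0615]
ee_rot: [0.997, -0.082, 0.0, -0.0]
ft_force: [-3.2, 1.4, 5.6]
grip_width: 0.0507
grip_force: 30.0
```

```bash
python3 - <<'E'
from h import *
st=manip.get_state(); print(st['t'],st['eef_pos'],st['ft_force'],st['ft_torque'])
E
```

```text
11.35 [ 0.50015621 -0.18375141  0.06148388] [-3.17278556  1.44515946  5.63641451] [ 0.26837117  0.64356392 -0.01201217]
```

Call:
arm_command(deltas=[{"dr": [0,0,4],"offset": [0,0,0],"grip": 4},{"dr": [0,0,8],"offset": [0,0,0],"grip": 4},{"dr": [0,0,12],"offset": [0,0,0],"grip": 4},{"dr": [0,0,16],"offset": [0,0,0],"grip": 4},{"dr": [0,0,20],"offset": [0,0,0],"grip": 4},{"dr": [0,0,24],"offset": [0,0,0],"grip": 4},{"dr": [0,0,28],"offset": [0,0,0],"grip": 4},{"dr": [0,0,32],"offset": [0,0,0],"grip": 4},{"dr": [0,0,36],"offset": [0,0,0],"grip": 4},{"dr": [0,0,40],"offset": [0,0,0],"grip": 4},{"dr": [0,0,40],"offset": [0,0,0],"grip": 4}])

```text
t: 12.72
eef_pos: [0.5027, -0.1841, 0.062]
ee_rot: [0.965, 0.264, 0.003, 0.001]
ft_force: [0.3, 0.9, 5.3]
grip_width: 0.0508
grip_force: 30.0
```

```bash
cat > st.py <<'E'
from h import *
st=manip.get_state(); y=R.from_quat(st['ee_rot']).apply([0,1,0]); print(st['t'],st['eef_pos'].round(4) if hasattr(st['eef_pos'],'round') else st['eef_pos'],'F',np.round(st['ft_force'],1),'T',np.round(st['ft_torque'],3),'yaw',np.degrees(np.arctan2(y[1],y[0])).round(1),'j7',st['joint_pos'][6],st['grip_width'])
E
python3 st.py; python3 - <<'E'
from h import *
s=snap('wrist','w3.png'); out=[]
x,y=map(int,fproj(s,[.5,-.184,.08])); print(x,y); s2=snap('side'); x2,y2=map(int,proj(s2,[.5,-.184,.06]))
a=s['image'][max(0,y-80):y+80,x-80:x+80]; b=s2['image'][y2-50:y2+50,x2-50:x2+50]
cv2.imwrite('pics/h2.png',np.hstack([cv2.resize(k,(400,400),interpolation=cv2.INTER_CUBIC) for k in (a,b)])[...,::-1])
E
```

```text
12.725 [ 0.5027 -0.1841  0.062 ] F [0.3 0.9 5.3] T [ 0.096  0.009 -0.024] yaw -59.4 j7 -0.9768860694534613 0.05078030136751822
308 327
```

View pics/h2.png

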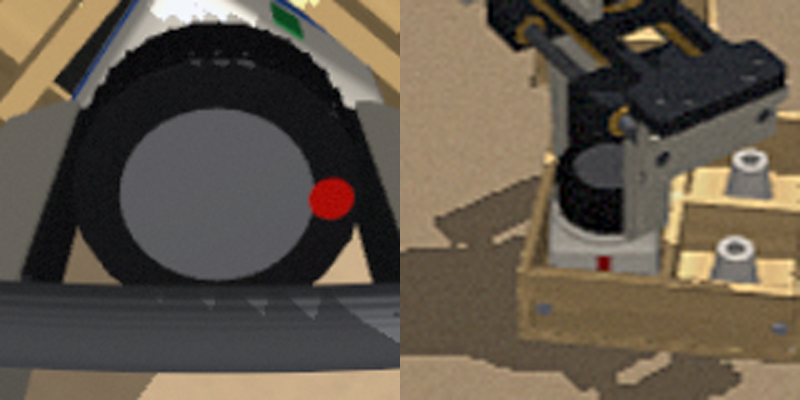

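Call:
arm_command(deltas=[{"dr": [0,0,4],"offset": [0,0,0],"grip": 4},{"dr": [0,0,8],"offset": [0,0,0.05],"grip": 4},{"dr": [0,0,12],"offset": [0,0,0.05],"grip": 4},{"dr": [0,0,16],"offset": [0,0,0.1],"grip": 4},{"dr": [0,0,20],"offset": [0,0,0.1],"grip": 4},{"dr": [0,0,20],"offset": [0,0,0.1],"grip": 4}])

```text
t: 13.58
eef_pos: [0.5019, -0.1842, 0.063]
ee_rot: [0.904, 0.427, 0.002, 0.001]
ft_force: [-1.1, 0.0, 6.9]
grip_width: 0.0511
grip_force: 30.0
```

```bash
python3 st.py
```

```text
13.575 [ 0.5019 -0.1842  0.063 ] F [-1.1  0.   6.9] T [0.168 0.256 0.001] yaw -39.4 j7 -0.7258767806783203 0.051065457000239
```

Call:
arm_command(deltas=[{"dr": [0,0,3],"offset": [0,0,0.03],"grip": 4},{"dr": [0,0,6],"offset": [0,0,0.06],"grip": 4},{"dr": [0,0,9],"offset": [0,0,0.08],"grip": 4},{"dr": [0,0,12],"offset": [0,0,0.1],"grip": 4},{"dr": [0,0,12],"offset": [0,0,0.1],"grip": 4}])

```text
t: 14.2
eef_pos: [0.5021, -0.184, 0.0638]
ee_rot: [0.855, 0.519, 0.002, 0.001]
ft_force: [0.3, 0.3, 5.8]
grip_width: 0.0507
grip_force: 30.0
```

```bash
python3 st.py; python3 - <<'E'
from h import *
s=snap('wrist'); x,y=map(int,fproj(s,[.5,-.184,.08])); s2=snap('side'); x2,y2=map(int,proj(s2,[.5,-.184,.06]))
a=s['image'][max(0,y-90):y+70,x-80:x+80]; b=s2['image'][y2-50:y2+50,x2-50:x2+50]
cv2.imwrite('pics/h3.png',np.hstack([cv2.resize(k,(400,400),interpolation=cv2.INTER_CUBIC) for k in (a,b)])[...,::-1])
E
```

```text
14.2 [ 0.5021 -0.184   0.0638] F [0.3 0.3 5.8] T [ 0.148  0.01  -0.022] yaw -27.4 j7 -0.5728371698319933 0.05065270014330244
```

View pics/h3.png

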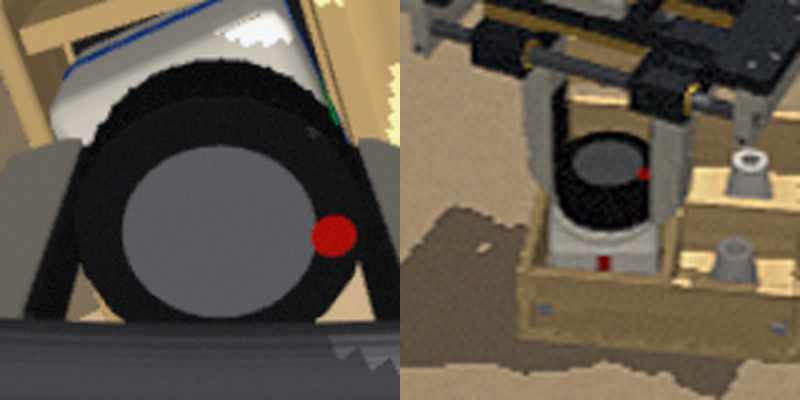

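Call:
arm_command(deltas=[{"dr": [0,0,3],"offset": [0,0,0.03],"grip": 4},{"dr": [0,0,6],"offset": [0,0,0.06],"grip": 4},{"dr": [0,0,9],"offset": [0,0,0.08],"grip": 4},{"dr": [0,0,12],"offset": [0,0,0.1],"grip": 4},{"dr": [0,0,12],"offset": [0,0,0.1],"grip": 4}])

```text
t: 14.92
eef_pos: [0.5017, -0.1839, 0.0652]
ee_rot: [0.796, 0.606, 0.001, 0.001]
ft_force: [-2.2, 1.1, 9.5]
grip_width: 0.0505
grip_force: 30.0
```

```bash
python3 st.py; python3 - <<'E'
from h import *
s=snap('wrist'); x,y=map(int,fproj(s,[.5,-.184,.08])); s2=snap('side'); x2,y2=map(int,proj(s2,[.5,-.184,.06]))
a=s['image'][max(0,y-110):y+70,x-90:x+90]; b=s2['image'][y2-50:y2+50,x2-50:x2+50]
cv2.imwrite('pics/h4.png',np.hstack([cv2.resize(k,(400,400),interpolation=cv2.INTER_CUBIC) for k in (a,b)])[...,::-1])
E
```

```text
14.925 [ 0.5017 -0.1839  0.0652] F [-2.2  1.1  9.5] T [0.201 0.393 0.012] yaw -15.4 j7 -0.417038635380836 0.05054349594572524
```

View pics/h4.png

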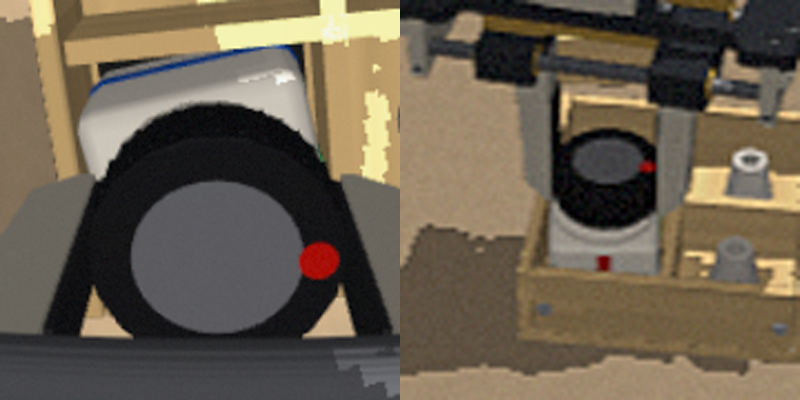

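Call:
arm_command(deltas=[{"dr": [0,0,0],"offset": [0,0,0.1],"grip": 4},{"dr": [0,0,0],"offset": [0,0,0.2],"grip": 4},{"dr": [0,0,0],"offset": [0,0,0.3],"grip": 4},{"dr": [0,0,0],"offset": [0,0,0.3],"grip": 4}])

```text
t: 15.52
eef_pos: [0.5001, -0.184, 0.0664]
ee_rot: [0.796, 0.606, -0.0, -0.0]
ft_force: [-0.8, 0.1, -0.6]
grip_width: 0.0508
grip_force: 30.0
```

Call:
arm_command(deltas=[{"dr": [0,0,0],"offset": [0,0,0.4],"grip": 4},{"dr": [0,0,0],"offset": [0,0,0.8],"grip": 4},{"dr": [0,0,0],"offset": [0,0,1.2],"grip": 4},{"dr": [0,0,0],"offset": [0,0,1.6],"grip": 4},{"dr": [0,0,0],"offset": [0,0,2.1],"grip": 4},{"dr": [0,0,0],"offset": [0,0,2.6],"grip": 4},{"dr": [0,0,0],"offset": [0,0,3.1],"grip": 4},{"dr": [0,0,0],"offset": [0,0,3.5],"grip": 4},{"dr": [0,0,0],"offset": [0,0,3.6],"grip": 4},{"dr": [0,0,0],"offset": [0,0,3.6],"grip": 4},{"dr": [0,0,0],"offset": [0,0,3.6],"grip": 4}])

```text
t: 16.9
eef_pos: [0.5001, -0.1838, 0.1025]
ee_rot: [0.795, 0.606, -0.0, -0.0]
ft_force: [0.3, 0.1, -0.5]
grip_width: 0.0504
grip_force: 30.0
```

```bash
python3 st.py; python3 - <<'E'
from h import *
s2=snap('side'); x2,y2=map(int,proj(s2,[.51,-.17,.07]))
for l in ['jar','cap']:
    for r in manip.place_of('side',l)[:4]: print(l,round(r['score'],2),np.round(r['xyz'],3))
b=s2['image'][y2-60:y2+60,x2-60:x2+60]
cv2.imwrite('pics/h5.png',cv2.resize(b,(600,600),interpolation=cv2.INTER_CUBIC)[...,::-1])
E
```

```text
16.9 [ 0.5001 -0.1838  0.1025] F [ 0.3  0.1 -0.5] T [-0.035 -0.052 -0.058] yaw -15.4 j7 -0.376993040598815 0.050411763345741406
jar 0.87 [ 0.499 -0.188  0.009]
jar 0.61 [ 0.599  0.401 -0.001]
jar 0.49 [ 0.466  0.218 -0.005]
cap 0.76 [ 0.503 -0.183  0.104]
```

View pics/h5.png

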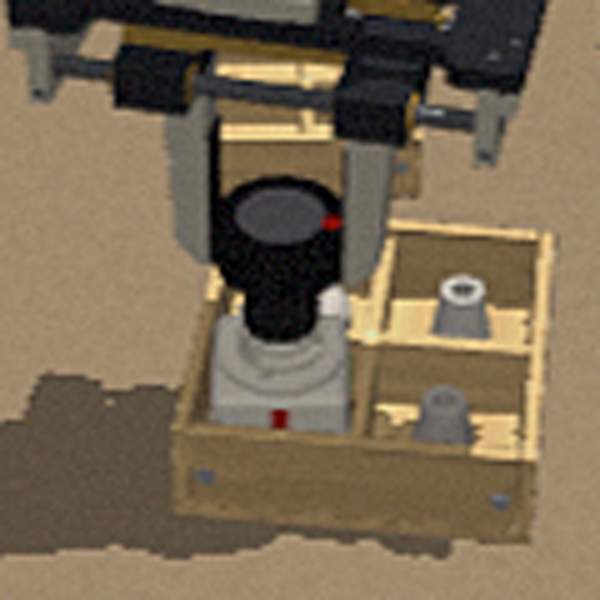

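The cap (about 280,230) is level in the fingers. The jar stands on its pad with its mouth (about 280,310) under the cap, and the collets and nut are in place. Cap rim z is about 0.103 and the mouth is at 0.083, so the gap is 2 cm.

```bash
python3 -c "
from rig import manip
print(manip.job_done())"
```

```text
the job is handed in; nothing more can be done
None
```

The job is handed in, though the hand-in gave no verdict: the jar stands on its pad in the cell, and the unscrewed cap is gripped level about 2 cm above its mouth, with the collets and nut undisturbed.

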